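Hold a vial rack against a sprung stop for fastening

TASK

First take the bottle with the red cap off the metal platform and stand it upright on the bench. Then set the blue vial rack flat in the platform's marked lane, one short end square to the white sprung stop, and press it against the stop until the stop's two black pointers stand in the green part of the scale, never driving the stop to the end of its travel. Finish while still holding the rack pressed there with a steady push, so that a colleague can screw it down, and leave everything else on the bench undisturbed.

Things in the scene. Friction and masses are not known exactly. Their poses are not given: they have to be found in the camera images.
- platform: Aluminium mounting plate fixed to the bench, 260 x 130 x 10 mm. Origin: centre of its underside, on the bench; z up. +x runs along its length toward the sprung stop. The lane runs along x at y = 0 between two thin black lines 58 mm apart. At x = 106 to 126 mm stands the grey stop housing, 86 mm wide, up to 50 mm above the bench.
- rack: Blue empty egg-crate vial rack, 52 (x) x 102 (y) x 41 mm high, 0.2 kg, standing on the bench. Origin: centre of its underside. Long axis y, short axis x; the two short ends are alike. Side walls are flat from 11 to 41 mm height; grasp across the 52 mm width.
- bottle: White reagent bottle with a red label band and red cap, body 48 mm across and about 90 mm high, 105 mm with the cap, 0.12 kg, at first standing on the platform in the lane. Origin: centre of its underside, z up.
- stop_face: White front plate of the sprung stop, 80 mm wide, 34 mm high. Origin: centre of its front surface, 20 mm above the platform's top; axes as the platform's, the rack presses on it in +x. With the stop fully out its front surface is at platform x = 68 mm. Black pointers at its two sides stand over the scale on the platform.
- stop (a joint): How far the stop is pushed in, m: 0 fully out, 0.028 end of travel. Spring: force = 3 N + 500 N/m x value. Pointers read white from 0 to 0.008, green from 0.008 to 0.020 (7 to 13 N), red above. It springs back when let go.
- open_spot (a point): Unmarked point on the bench, middle of an open patch where the bottle may stand (any free place will do). A fixed microscope, 430 mm tall, stands behind it, left of the platform: world x beyond 0.41 m (eyepieces, high up, 0.38), y 0.11 to 0.27; carry things round its front. A fixed centrifuge, 250 mm tall, stands at the right: x beyond 0.45, y -0.20 to -0.42.
- timer: Small white bench timer, 58 x 72 x 18 mm, lying near the bench edge on the right; leave it alone. Origin: centre of its underside.
- cup: Small specimen cup with a red cap, 48 mm across, 50 mm high, on the right of the bench; leave it alone. Origin: centre of its underside.
- tall_bottle: Ivory reagent bottle with a green label band and black cap, 62 mm across, 146 mm high, standing behind the platform; leave it alone. Origin: centre of its underside.

How it is judged:
On the way, in this order (a step that is already met when the one before it is completed fails the run):
1. the red-capped bottle stands upright on the bench, off the platform, released (height (world z) of bottle between -0.01 and 0.006 m and angle between bottle's own z axis and vertical below 0.1 rad and linear speed of bottle below 0.02 m/s and contact force between bottle and the fingers below 0.1 N), for 0.2 s.
2. the rack is flat on the platform in the lane, a short end toward the stop (z of rack in the frame of platform between 0.006 and 0.014 m and angle between rack's own z axis and vertical below 0.08 rad and y of rack in the frame of platform between -0.018 and 0.018 m and angle between the y axis of rack and the x axis of platform, either way round below 0.15 rad), for 0.1 s.
At the end, for the whole second after the job is handed in: Bottle upright (0.1 rad) on the bench, off the platform, released. Rack flat on the platform (4 mm, 0.08 rad), within 18 mm of the lane's middle, square to the stop within 0.15 rad, held still against it with 6 to 14 N (stop pushed in 6 to 22 mm) through the last second (all of step 2 and height (world z) of bottle between -0.01 and 0.006 m and angle between bottle's own z axis and vertical below 0.1 rad and contact force between rack and stop_face between 6 and 14 N and value of joint stop between 0.006 and 0.022 m and linear speed of rack below 0.01 m/s and contact force between bottle and the fingers below 0.1 N); the arm keeps its last pose, push and grip.
It fails at once if the stop is driven to the end of its travel (value of joint stop above 0.0268 m).
It fails at once if the timer, the specimen cup or the ivory bottle is moved by more than 20 mm (distance of any of timer, cup, tall_bottle from where it was at the start of the episode above 0.02 m).
It fails at once if the ivory bottle, the specimen cup or the red-capped bottle is tipped over (angle between any of bottle, cup, tall_bottle's own z axis and vertical above 0.6 rad).
It also fails if it takes over 58 s, if anything falls off the work surface, if the arm or the gripper's body presses on something with over 40 N, if the wrist force passes 120 N, or if a joint passes its speed limit or range.

ROBOT

A 6-joint arm with a two-finger parallel gripper is mounted at the origin on a cart in front of the work surface, level with it; the furniture and walls round the work are solid. World frame = base frame: x ahead of the robot, y to its left, z up, the work surface at z = 0. Lengths are in m, angles in rad, forces in N, time in s.
With the tool pointing down it reaches from about 0.3 to 0.875 m from the base axis. Payload 6.4 kg.
Tool frame: the origin (TCP) lies midway between the tips of the shut fingers; the grasp point (between the pads) lies ctrl.grip_point_offset behind it (ctrl.grip_point_offset is the distance from the TCP to the grasp point, in m); z points along the fingers, y is the direction in which the jaws open and shut (so a half turn about z gives the same grasp; the last joint's range is limited). The gripper opens to 85 mm and grips with 20 to 120 N. Pads are 22 mm wide; open, the fingers measure 114 mm over their backs; the gripper's body (76 mm by 85 mm) begins 54 mm behind the grasp point. The pads swing forward as they close: fully open they stand 13 mm farther back than shut.
Start: joints at [-1.38, 0.181, 1.607, -0, 1.354, -0.206], TCP at [0.222, -0.53, 0.231] pointing down, gripper open.
Joint ranges: [-2.99, 2.99], [-0.89, 2.07], [0.3, 2.58], [-1.14, 4.28], [0, 2.63], [-3.12, 3.12]. Speed limits (rad/s): [2.57, 2.57, 3.01, 3.14, 3.14, 3.14].

INTERFACE

Orientations are given as a unit quaternion [w, x, y, z].
In Python, from bench import ctrl, viewer gives the robot as it stands.
- The arm moves only by the shell command python3 -m handwheel 'ROWS' [OPENING]. ROWS is JSON, a list of rows, each an object with "travel": the shift along the tool's x, y, z as a fraction of full scale, a list of three; "dr": the turn, a rotation vector about the tool's x, y, z as a fraction of full scale, a list of three. A call has 1 to 20 rows; each row shifts and turns the pose as measured when the row begins, along the tool's axes as they then stand; what a row does not reach is not made up. Full scale, the value 1, is 150 mm for a shift and 30 degrees for a turn. A row lasts 1/12 s, in which the tool goes at most 41.7 mm and 7.16 degrees, less where a joint would pass 70% of its speed; a pose out of reach is approached as far as the arm can. A call with a number of a shift or a turn outside -1 to 1 is refused whole. A call with a gripper value outside its range is refused whole. OPENING is the opening, from -1 (shut) to 1 (fully open), set as the call begins (- or left out, the last holds). The fingers move at their own pace and stop on an object; the grip force is fixed at half the most. Time passes only in rows, so rows that do not move let the fingers close. It gives the time, the measured TCP pose, the force and the opening at its end, in the units of the state.
- ctrl.get_obs(): the state, without advancing time (a new reading comes with each control period).
- viewer.camera(name): name is "scene" or "top"; returns the picture (400x640x3 uint8, red, green, blue); there is no depth.
- viewer.get_calibration(name): a dict with "camera_matrix" (3x3 intrinsics, pixels), "k1" (the pictures are not rectified: a ray, as slopes to the right and down, at radius r is drawn at 1 + k1 r^2 times it, then the intrinsics apply), "R" (3x3) and "t" (3): a world point X has camera coordinates R X + t. Camera axes: x right, y down, z forward; pixel columns grow to the right and rows downward; lengths in m; the calibration is good to about 2 mm. A picture is of the moment at which its call begins. get_calibration takes no time and is no camera call.
- ctrl.hand_in(): hands the job in, once; it reports no verdict.
The state is a dict: "time_s": time; "q": joint angles; "dq": joint speeds; "joint_efforts": joint torques, N m; "eef_pos": TCP position; "eef_rot": TCP orientation; "wrist_force": force on the tool from outside, world axes, zero at the start; "torque": the same for the moment, N m; "opening": opening from 0.0 (shut) to 1.0 (fully open).
Only numpy, scipy, OpenCV 4.12 (cv2) and the standard library are available. Lean on these libraries where they do the work, as an engineer would, in place of code of your own. Each camera call takes 0.05 s, during which the arm holds its last target. There are 200 camera calls.

## Working session

There is one attempt and no reset: what is moved stays moved. The work goes in short steps, Python scripts to look and compute and a shell command to move; the robot and the scene stay as the last step left them, time stands still between calls to the robot, and variables do not carry over. Pictures are saved under pics/ and viewed, about 8 in all and at most 12, crops included, and the job is handed in when it is done.

```bash
ls; mkdir -p pics; python3 - <<'E'
from bench import ctrl, viewer
import cv2,numpy as np
o=ctrl.get_obs();print({k:np.round(v,3).tolist() for k,v in o.items()},ctrl.grip_point_offset)
for n in("scene","top"):
    im=viewer.camera(n);cv2.imwrite(f"pics/{n}0.png",im[:,:,::-1]);c=viewer.get_calibration(n);print(n,c)
E
```

```text
pics
{'time_s': 0.0, 'q': [-1.38, 0.182, 1.608, 0.0, 1.354, -0.206], 'dq': [0.002, -0.001, 0.0, 0.001, 0.001, 0.001], 'joint_efforts': [-0.001, -44.487, -35.134, -0.0, 0.009, -0.0], 'eef_pos': [0.222, -0.53, 0.23], 'eef_rot': [-0.001, 0.98, 0.197, 0.0], 'wrist_force': [0.521, 0.424, -0.587], 'torque': [-0.054, -0.013, -0.035], 'opening': 1.001} 0.0187
scene {'camera_matrix': array([[505.94432137,   0.        , 307.80111939],
       [  0.        , 505.94432137, 199.97316209],
       [  0.        ,   0.        ,   1.        ]]), 'k1': -0.1641810658268079, 'R': array([[-0.67680413, -0.73615986, -0.00219848],
       [-0.45689535,  0.42239427, -0.78283441],
       [ 0.57721989, -0.52882109, -0.62222621]]), 't': array([0.23694959, 0.32776348, 1.21944351])}
top {'camera_matrix': array([[437.74212334,   0.        , 318.20098625],
       [  0.        , 437.74212334, 201.27252211],
       [  0.        ,   0.        ,   1.        ]]), 'k1': 0.005055052525618522, 'R': array([[ 0.0212808 , -0.99973532, -0.00874212],
       [-0.98172883, -0.0192421 , -0.18930993],
       [ 0.18909161,  0.01261106, -0.98187847]]), 't': array([-0.13967506,  0.50892737,  1.15087976])}
```

View pics/scene0.png

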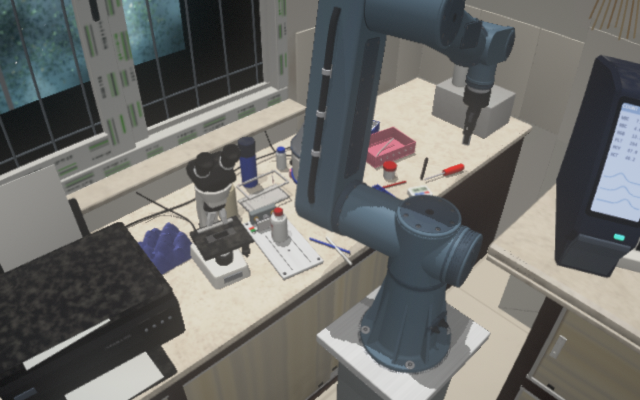

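View pics/top0.png

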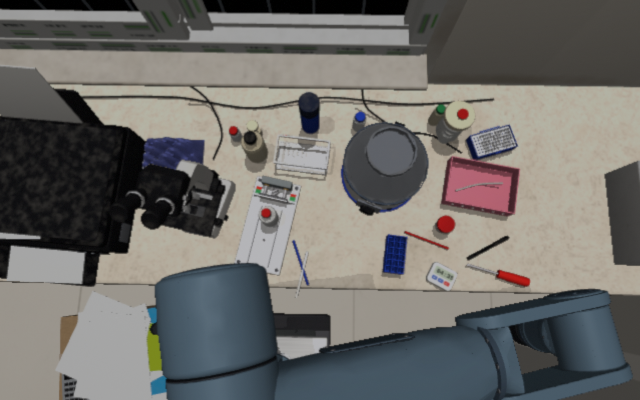

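Top view: the platform is around (268,225), the bottle cap at (266,213), the stop at (277,188), the rack at (395,255), the timer at (442,275) and the cup at (446,225). Next I'll write helpers and take measurements.

```bash
cat > h.py <<'E'
import numpy as np, cv2
from bench import ctrl, viewer
from scipy.spatial.transform import Rotation as Rn
def cast(n,px,z):
    c=viewer.get_calibration(n);K=c["camera_matrix"];px=np.atleast_2d(np.float64(px))
    u=cv2.undistortPoints(px[:,None],K,np.array([c["k1"],0,0,0,0.]))[:,0]
    d=np.c_[u,np.ones(len(u))]@c["R"];o=-c["R"].T@c["t"];s=(z-o[2])/d[:,2]
    return (o+s[:,None]*d)
def proj(n,X):
    c=viewer.get_calibration(n)
    return cv2.projectPoints(np.atleast_2d(np.float64(X)),cv2.Rodrigues(c["R"])[0],c["t"],c["camera_matrix"],np.array([c["k1"],0,0,0,0.]))[0][:,0]
def shot(n,f): 
    im=viewer.camera(n)[:,:,::-1].copy();cv2.imwrite(f"pics/{f}.png",im);return im
def crop(f,g,x0,y0,x1,y1,k): cv2.imwrite(f"pics/{g}.png",cv2.resize(cv2.imread(f"pics/{f}.png")[y0:y1,x0:x1],None,fx=k,fy=k,interpolation=cv2.INTER_CUBIC))
def blob(im,m,roi):
    x0,y0,x1,y1=roi;z=np.zeros(m.shape,np.uint8);z[y0:y1,x0:x1]=m[y0:y1,x0:x1]
    cs=cv2.findContours(z,cv2.RETR_EXTERNAL,cv2.CHAIN_APPROX_NONE)[0];return max(cs,key=cv2.contourArea)
def pose():
    o=ctrl.get_obs();return o["eef_pos"],Rn.from_quat(np.roll(o["eef_rot"],-1))
def togo(p,yaw):
    """tool-frame shift fraction and turn about z, for a vertical tool, jaw axis y at world yaw"""
    e,R=pose();t=R.inv().apply(np.array(p)-e)/.15
    T=Rn.from_matrix(np.c_[[np.sin(yaw),-np.cos(yaw),0],[np.cos(yaw),np.sin(yaw),0],[0,0,-1.]])
    return np.round(t,3),np.round((R.inv()*T).as_rotvec(degrees=True)/30,3)
E
python3 - <<'E'
from h import *
im=cv2.imread("pics/top0.png");hsv=cv2.cvtColor(im,cv2.COLOR_BGR2HSV);H,S,V=cv2.split(hsv)
blue=((H>105)&(H<130)&(S>120)).astype(np.uint8)
c=blob(im,blue,(375,225,415,285));r=cv2.minAreaRect(c);b=cv2.boxPoints(r);print(r)
print("rack top corners\n",cast("top",b,.041).round(3), "\nz0",cast("top",b,0).round(3))
red=(((H<8)|(H>172))&(S>130)).astype(np.uint8)
for roi,z in(((255,200,280,225),.1),((435,215,457,235),.05)):
    c=blob(im,red,roi);print("red",cv2.minEnclosingCircle(c),cast("top",cv2.minEnclosingCircle(c)[0],z).round(3))
crop("top0","c0",225,165,305,285,5)
crop("top0","c1",370,205,530,295,5)
E
```

```text
((394.3960876464844, 254.03961181640625), (19.900745391845703, 37.21438980102539), 5.710593223571777)
rack top corners
 [[ 0.325 -0.305  0.041]
 [ 0.425 -0.316  0.041]
 [ 0.421 -0.369  0.041]
 [ 0.321 -0.358  0.041]] 
z0 [[ 0.327 -0.311  0.   ]
 [ 0.43  -0.322  0.   ]
 [ 0.425 -0.377  0.   ]
 [ 0.323 -0.365  0.   ]]
red ((265.6041564941406, 212.5833282470703), 4.434478282928467) [[0.469 0.007 0.1  ]]
red ((445.5, 224.0), 8.732224464416504) [[ 0.456 -0.474  0.05 ]]
```

View pics/c0.png

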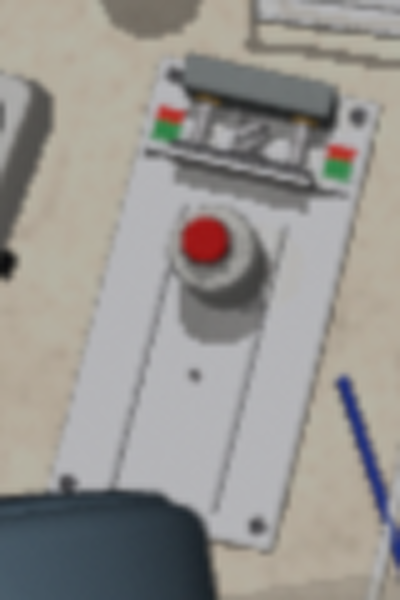

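View pics/c1.png

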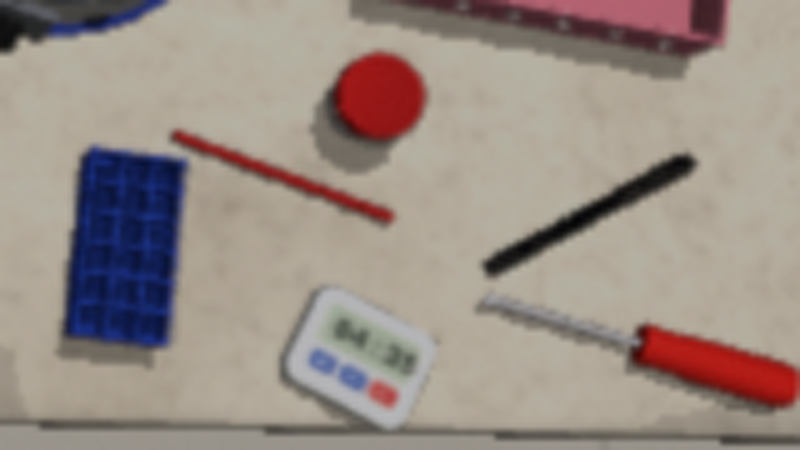

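c0 shows the bottle in the lane, cap at crop (206,240), with platform corners at (165,58), (380,103) and (272,550). c1 shows the rack clear of its neighbours; the timer and cup are more than 80 mm away.

```bash
python3 - <<'E'
from h import *
f=lambda p:(np.array(p)+.5)/5-.5+[225,165]
P=cast("top",f([(165,58),(380,103),(272,550)]),.01);print("corners",P.round(4))
print("sizes",np.linalg.norm(P[0]-P[1]),np.linalg.norm(P[1]-P[2]))
L=cast("top",f([(187,205),(117,488),(286,228),(216,510)]),.01);print(L.round(4))
for a,b in((P[2],P[1]),(L[1],L[0]),(L[3],L[2])):
    print("yaw",np.degrees(np.arctan2(*(b-a)[[1,0]])))
a=P[0]-P[1];print("yaw from width",np.degrees(np.arctan2(-a[0],a[1])))
print("centre",((P[0]+P[2])/2).round(4))
print("cap",cast("top",[265.6,212.6],.115).round(4), cast("top",f([(206,240)]),.115).round(4))
im=cv2.imread("pics/scene0.png");H,S,V=cv2.split(cv2.cvtColor(im,cv2.COLOR_BGR2HSV))
red=(((H<8)|(H>172))&(S>110)).astype(np.uint8)
c=blob(im,red,(268,203,290,216));print(cv2.minEnclosingCircle(c),cv2.boundingRect(c),"pred",proj("scene",[.465,.008,.107]))
# stop face top edge front line in crop (148,152)-(345,193)?
F=cast("top",f([(175,147),(315,186)]),.047);print("stop",F.round(4))
E
```

```text
corners [[ 0.5887  0.0462  0.01  ]
 [ 0.5646 -0.0776  0.01  ]
 [ 0.3123 -0.0257  0.01  ]]
sizes 0.12616055082682143 0.25762217356637673
[[ 0.5034  0.0297  0.01  ]
 [ 0.3442  0.0611  0.01  ]
 [ 0.4914 -0.0267  0.01  ]
 [ 0.3333  0.006   0.01  ]]
yaw -11.630258230911517
yaw -11.146035375963402
yaw -11.685722423110425
yaw from width -10.98194200444497
centre [0.4505 0.0103 0.01  ]
cap [[0.4665 0.0046 0.115 ]] [[0.4665 0.0041 0.115 ]]
((277.5, 211.0), 4.031229019165039) (274, 208, 8, 7) pred [[277.86944977 212.43374866]]
stop [[ 0.5291  0.0325  0.047 ]
 [ 0.5088 -0.0454  0.047 ]]
```

```bash
sed -i 's/\[np.sin(yaw),-np.cos(yaw),0\]/[-np.sin(yaw),np.cos(yaw),0]/' h.py; python3 - <<'E'
from h import *
print(togo([.4665,.0045,.231],np.radians(-101.4)))
print(cast("top",[(300,255),(308,283),(296,240),(300,293),(268,291),(340,290)],0).round(3))
E
```

```text
(array([ 2.879e+00, -2.656e+00,  2.000e-03]), array([-0.003,  0.   ,  1.138]))
[[ 0.368 -0.081  0.   ]
 [ 0.291 -0.105  0.   ]
 [ 0.409 -0.069  0.   ]
 [ 0.264 -0.084  0.   ]
 [ 0.268  0.004  0.   ]
 [ 0.274 -0.194  0.   ]]
```

```bash
python3 -m handwheel '[{"travel":[0,0,0],"dr":[0,0,0.22]},{"travel":[0,0,0],"dr":[0,0,0.22]},{"travel":[0,0,0],"dr":[0,0,0.22]},{"travel":[0,0,0],"dr":[0,0,0.22]},{"travel":[0,0,0],"dr":[0,0,0.22]},{"travel":[0,0,0],"dr":[0,0,0.1]}]' 1; python3 - <<'E'
from h import *
print(togo([.4665,.0045,.231],np.radians(-101.4)))
E
```

```text
time_s: 0.6
eef_pos: [0.2217, -0.5277, 0.2271]
eef_rot: [-0.004, 0.992, -0.13, -0.001]
wrist_force: [0.6, 0.6, -0.1]
opening: 0.997
(array([ 0.665, -3.848, -0.   ]), array([-0.014,  0.006, -0.116]))
```

```bash
python3 -m handwheel '[{"travel":[0.02,-0.2,-0.02],"dr":[0,0,-0.1]},{"travel":[0.02,-0.24,0],"dr":[0,0,0]},{"travel":[0.02,-0.24,0],"dr":[0,0,0]},{"travel":[0.02,-0.24,0],"dr":[0,0,0]},{"travel":[0.02,-0.24,0],"dr":[0,0,0]},{"travel":[0.02,-0.24,0],"dr":[0,0,0]},{"travel":[0.02,-0.24,0],"dr":[0,0,0]},{"travel":[0.02,-0.24,0],"dr":[0,0,0]},{"travel":[0.02,-0.24,0],"dr":[0,0,0]},{"travel":[0.04,-0.24,0],"dr":[0,0,0]},{"travel":[0.04,-0.24,0],"dr":[0,0,0]},{"travel":[0.06,-0.24,0],"dr":[0,0,0]}]' 1; python3 - <<'E'
from h import *
print(togo([.4665,.0045,.231],np.radians(-101.4)))
E
```

```text
time_s: 1.6
eef_pos: [0.3586, -0.108, 0.2282]
eef_rot: [-0.006, 0.994, -0.111, -0.003]
wrist_force: [0.9, -0.6, -0.8]
opening: 0.999
(array([ 0.535, -0.891, -0.011]), array([-0.024,  0.013, -0.047]))
```

```bash
python3 -m handwheel '[{"travel":[0.13,-0.22,0],"dr":[-0.02,0.01,-0.04]},{"travel":[0.13,-0.22,0],"dr":[0,0,0]},{"travel":[0.13,-0.22,0],"dr":[0,0,0]},{"travel":[0.1,-0.15,0],"dr":[0,0,0]},{"travel":[0.03,-0.04,0],"dr":[0,0,0]},{"travel":[0,0,0],"dr":[0,0,0]}]' 1; python3 - <<'E'
from h import *
print(togo([.4665,.0045,.053],np.radians(-101.4)))
shot("scene","scene1");t=shot("top","top1")
c=cv2.imread("pics/scene1.png")[150:290,220:360];d=t[130:290,210:330]
a=cv2.resize(c,(400,400));b=cv2.resize(d,(300,400));cv2.imwrite("pics/m1.png",np.hstack([a,b]))
E
```

```text
time_s: 2.1
eef_pos: [0.4648, 0.0147, 0.228]
eef_rot: [-0.001, 0.995, -0.096, 0.0]
wrist_force: [-1.5, 0.8, 0.3]
opening: 0.997
(array([0.024, 0.068, 1.166]), array([-0.005, -0.   ,  0.011]))
```

View pics/m1.png

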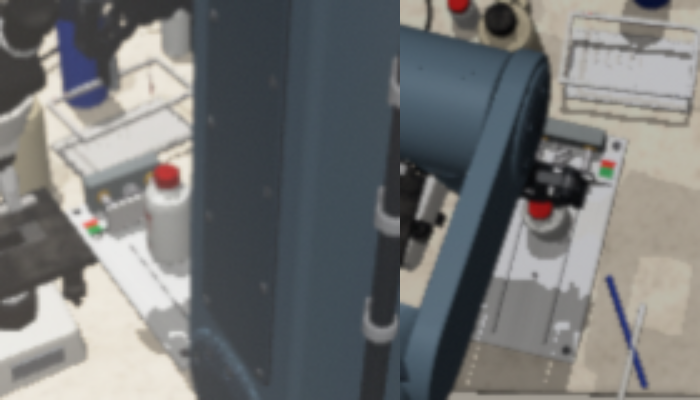

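```bash
python3 - <<'E'
from h import *
o=ctrl.get_obs();print(np.round(o["q"],3),np.round(o["joint_efforts"],2))
a=cv2.imread("pics/top1.png")[60:400,60:440];b=cv2.imread("pics/scene1.png")[0:340,160:540]
cv2.imwrite("pics/m2.png",np.hstack([a,b]))
print(proj("top",[(0,0,.4),(.4648,.0147,.228),(.4648,.0147,.4),(.4648,.0147,.6)]).round())
E
```

```text
[-0.23  -0.072  1.879  0.002  1.335  1.536] [  0.97 -30.83 -35.42   0.14  -0.07   0.08]
[[235. 452.]
 [255. 205.]
 [242. 189.]
 [217. 160.]]
```

View pics/m2.png

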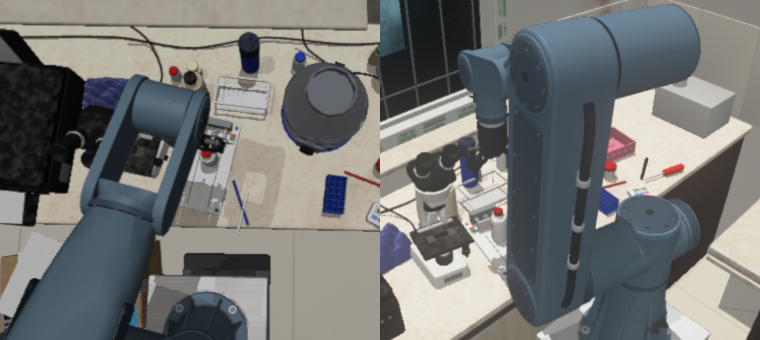

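The wrist fork sits directly over the gripper, about ±7 cm wide, and stays right of the microscope (y < 0.11). I'll correct the offset and descend.

```bash
python3 -m handwheel '[{"travel":[0.024,0.068,0],"dr":[0,0,0.01]},{"travel":[0,0,0],"dr":[0,0,0]},{"travel":[0,0,0.1],"dr":[0,0,0]},{"travel":[0,0,0.15],"dr":[0,0,0]},{"travel":[0,0,0.15],"dr":[0,0,0]}]' 1; python3 - <<'E'
from h import *
print(togo([.4665,.0045,.053],np.radians(-101.4)))
E
```

```text
time_s: 2.62
eef_pos: [0.4665, -0.0061, 0.1718]
eef_rot: [0.001, 0.994, -0.105, 0.005]
wrist_force: [0.0, 0.5, 0.6]
opening: 1.002
(array([-0.023, -0.069,  0.791]), array([ 0.001, -0.02 , -0.022]))
```

```bash
python3 -m handwheel '[{"travel":[0,0,0],"dr":[0,0,0]},{"travel":[0,0,0],"dr":[0,0,0]},{"travel":[0,0,0],"dr":[0,0,0]}]' 1; python3 - <<'E'
from h import *
print(togo([.4665,.0045,.053],np.radians(-101.4)))
E
python3 -m handwheel '[{"travel":[0,-0.06,0],"dr":[0,0,0]},{"travel":[0,0,0],"dr":[0,0,0]}]' 1;  python3 - <<'E'
from h import *
print(togo([.4665,.0045,.053],np.radians(-101.4)))
E
```

```text
time_s: 2.87
eef_pos: [0.4624, -0.0091, 0.1687]
eef_rot: [0.0, 0.994, -0.108, 0.001]
wrist_force: [-0.4, -0.2, -0.4]
opening: 1.0
(array([ 0.006, -0.095,  0.771]), array([ 0.001, -0.005, -0.034]))
time_s: 3.03
eef_pos: [0.4654, -0.0011, 0.171]
eef_rot: [0.001, 0.994, -0.11, 0.003]
wrist_force: [-0.1, 0.0, -0.3]
opening: 0.997
(array([-0.006, -0.039,  0.787]), array([ 0.001, -0.011, -0.04 ]))
```

```bash
python3 -m handwheel '[{"travel":[0,-0.035,0.03],"dr":[0,-0.01,-0.03]},{"travel":[0,0,0.12],"dr":[0,0,0]},{"travel":[0,0,0.12],"dr":[0,0,0]},{"travel":[0,0,0.12],"dr":[0,0,0]},{"travel":[0,0,0],"dr":[0,0,0]},{"travel":[0,0,0],"dr":[0,0,0]}]' 1; python3 - <<'E'
from h import *
print(togo([.4665,.0045,.053],np.radians(-101.4)))
E
```

```text
time_s: 3.53
eef_pos: [0.4721, 0.0062, 0.116]
eef_rot: [0.001, 0.995, -0.098, 0.006]
wrist_force: [0.5, -0.4, 0.3]
opening: 1.001
(array([-0.04 ,  0.018,  0.419]), array([ 0.001, -0.022,  0.005]))
```

```bash
python3 -m handwheel '[{"travel":[-0.03,0.01,0.08],"dr":[0,-0.02,0]},{"travel":[0,0,0.1],"dr":[0,0,0]},{"travel":[0,0,0.1],"dr":[0,0,0]},{"travel":[0,0,0.08],"dr":[0,0,0]},{"travel":[0,0,0],"dr":[0,0,0]},{"travel":[0,0,0],"dr":[0,0,0]}]' 1; python3 - <<'E'
from h import *
print(togo([.4665,.0045,.053],np.radians(-101.4)))
E
```

```text
time_s: 4.03
eef_pos: [0.4706, 0.0056, 0.0634]
eef_rot: [0.001, 0.995, -0.096, 0.003]
wrist_force: [-0.0, -0.7, -0.3]
opening: 0.997
(array([-0.026,  0.013,  0.069]), array([ 0.002, -0.013,  0.012]))
```

```bash
python3 -m handwheel '[{"travel":[-0.026,0.01,0.05],"dr":[0,-0.01,0]},{"travel":[0,0,0],"dr":[0,0,0]}]' 1; python3 -m handwheel '[{"travel":[0,0,0],"dr":[0,0,0]},{"travel":[0,0,0],"dr":[0,0,0]},{"travel":[0,0,0],"dr":[0,0,0]},{"travel":[0,0,0],"dr":[0,0,0]},{"travel":[0,0,0],"dr":[0,0,0]},{"travel":[0,0,0],"dr":[0,0,0]},{"travel":[0,0,0],"dr":[0,0,0]},{"travel":[0,0,0],"dr":[0,0,0]}]' -1; python3 - <<'E'
from h import *
print(togo([.4665,.0045,.053],np.radians(-101.4)))
E
```

```text
time_s: 4.2
eef_pos: [0.467, 0.0047, 0.0566]
eef_rot: [0.001, 0.995, -0.096, 0.001]
wrist_force: [-0.4, -0.1, -0.4]
opening: 1.0
time_s: 4.87
eef_pos: [0.4685, 0.0043, 0.0588]
eef_rot: [0.001, 0.995, -0.096, 0.003]
wrist_force: [0.8, -0.0, -1.4]
opening: 0.552
(array([-0.014,  0.001,  0.038]), array([ 0.003, -0.013,  0.013]))
```

```bash
python3 -m handwheel '[{"travel":[0,0,-0.08],"dr":[0,0,0]},{"travel":[0,0,-0.15],"dr":[0,0,0]},{"travel":[0,0,-0.15],"dr":[0,0,0]},{"travel":[0,0,-0.1],"dr":[0,0,0]},{"travel":[0,0,0],"dr":[0,0,0]}]'; python3 - <<'E'
from h import *
print(togo([.36,-.17,.13],np.radians(-101.4)))
E
```

```text
time_s: 5.28
eef_pos: [0.4655, 0.005, 0.1311]
eef_rot: [0.001, 0.995, -0.096, -0.0]
wrist_force: [0.5, 0.3, -1.1]
opening: 0.541
(array([-0.467,  1.28 ,  0.009]), array([0.002, 0.001, 0.012]))
```

```bash
python3 -m handwheel '[{"travel":[-0.03,0.08,0],"dr":[0,0,0]},{"travel":[-0.06,0.16,0],"dr":[0,0,0]},{"travel":[-0.06,0.16,0],"dr":[0,0,0]},{"travel":[-0.06,0.16,0],"dr":[0,0,0]},{"travel":[-0.06,0.16,0],"dr":[0,0,0]},{"travel":[-0.06,0.16,0],"dr":[0,0,0]},{"travel":[-0.06,0.16,0],"dr":[0,0,0]},{"travel":[-0.04,0.1,0],"dr":[0,0,0]},{"travel":[-0.02,0.06,0],"dr":[0,0,0]},{"travel":[0,0,0],"dr":[0,0,0]},{"travel":[0,0,0],"dr":[0,0,0]}]'; python3 - <<'E'
from h import *
print(togo([.36,-.17,.048],np.radians(-101.4)))
E
```

```text
time_s: 6.2
eef_pos: [0.3582, -0.1631, 0.1235]
eef_rot: [-0.001, 0.995, -0.095, -0.002]
wrist_force: [0.0, 0.6, -0.9]
opening: 0.548
(array([0.022, 0.043, 0.503]), array([-0.003,  0.006,  0.017]))
```

```bash
python3 -m handwheel '[{"travel":[0,0,0.1],"dr":[0,0,0]},{"travel":[0,0,0.12],"dr":[0,0,0]},{"travel":[0,0,0.12],"dr":[0,0,0]},{"travel":[0,0,0.06],"dr":[0,0,0]},{"travel":[0,0,0],"dr":[0,0,0]},{"travel":[0,0,0],"dr":[0,0,0]}]'; python3 - <<'E'
from h import *
print(togo([.36,-.17,.048],np.radians(-101.4)))
E
```

```text
time_s: 6.7
eef_pos: [0.3597, -0.1591, 0.0597]
eef_rot: [-0.002, 0.996, -0.093, -0.001]
wrist_force: [-1.0, 0.4, -1.1]
opening: 0.545
(array([0.016, 0.071, 0.078]), array([-0.006,  0.006,  0.022]))
```

```bash
python3 -m handwheel '[{"travel":[0,0,0.04],"dr":[0,0,0]},{"travel":[0,0,0.03],"dr":[0,0,0]},{"travel":[0,0,0],"dr":[0,0,0]},{"travel":[0,0,0],"dr":[0,0,0]}]'; python3 -m handwheel '[{"travel":[0,0,0.015],"dr":[0,0,0]},{"travel":[0,0,0.015],"dr":[0,0,0]},{"travel":[0,0,0],"dr":[0,0,0]}]'
```

```text
time_s: 7.03
eef_pos: [0.3612, -0.1586, 0.0495]
eef_rot: [-0.001, 0.996, -0.092, -0.0]
wrist_force: [-0.3, 0.7, -1.8]
opening: 0.549
time_s: 7.28
eef_pos: [0.3629, -0.1595, 0.0494]
eef_rot: [-0.001, 0.996, -0.092, 0.0]
wrist_force: [0.4, 0.6, -1.0]
opening: 0.548
```

```bash
python3 -m handwheel '[{"travel":[0,0,0.025],"dr":[0,0,0]},{"travel":[0,0,0.025],"dr":[0,0,0]}]'; python3 -m handwheel '[{"travel":[0,0,0.025],"dr":[0,0,0]},{"travel":[0,0,0.02],"dr":[0,0,0]}]'
```

```text
time_s: 7.45
eef_pos: [0.3655, -0.1609, 0.0475]
eef_rot: [-0.0, 0.996, -0.092, 0.002]
wrist_force: [-17.5, 16.0, 69.8]
opening: 0.549
time_s: 7.62
eef_pos: [0.3664, -0.1611, 0.0477]
eef_rot: [-0.001, 0.996, -0.091, -0.0]
wrist_force: [-15.8, 9.9, 42.9]
opening: 0.551
```

```bash
python3 -m handwheel '[{"travel":[0,0,0],"dr":[0,0,0]},{"travel":[0,0,0],"dr":[0,0,0]}]'; python3 -m handwheel '[{"travel":[0,0,0],"dr":[0,0,0]},{"travel":[0,0,0],"dr":[0,0,0]},{"travel":[0,0,0],"dr":[0,0,0]},{"travel":[0,0,0],"dr":[0,0,0]},{"travel":[0,0,0],"dr":[0,0,0]},{"travel":[0,0,0],"dr":[0,0,0]}]' 1;
```

```text
time_s: 7.78
eef_pos: [0.3675, -0.1621, 0.0499]
eef_rot: [-0.0, 0.996, -0.091, 0.001]
wrist_force: [-0.0, 0.1, -0.4]
opening: 0.548
time_s: 8.28
eef_pos: [0.3677, -0.1626, 0.0491]
eef_rot: [0.0, 0.996, -0.091, 0.002]
wrist_force: [-0.4, 0.1, -0.8]
opening: 1.003
```

```bash
python3 -m handwheel '[{"travel":[0,0,-0.05],"dr":[0,0,0]},{"travel":[0,0,-0.12],"dr":[0,0,0]},{"travel":[0,0,-0.2],"dr":[0,0,0]},{"travel":[0,0,-0.2],"dr":[0,0,0]},{"travel":[0,0,-0.2],"dr":[0,0,0]},{"travel":[0,0,-0.2],"dr":[0,0,0]},{"travel":[0,0,-0.1],"dr":[0,0,0]},{"travel":[0,0,0],"dr":[0,0,0]}]' 1;python3 - <<'E'
from h import *
print(togo([.373,-.337,.2],np.radians(-96.3)))
E
```

```text
time_s: 8.95
eef_pos: [0.3648, -0.1606, 0.218]
eef_rot: [-0.002, 0.996, -0.091, -0.001]
wrist_force: [0.7, -0.2, 0.0]
opening: 0.999
(array([0.268, 1.147, 0.115]), array([-0.007,  0.004, -0.139]))
```

```bash
python3 -m handwheel '[{"travel":[0.03,0.12,0],"dr":[0,0,-0.14]},{"travel":[0.03,0.19,0],"dr":[0,0,0]},{"travel":[0.02,0.19,0],"dr":[0,0,0]},{"travel":[0.02,0.19,0],"dr":[0,0,0]},{"travel":[0.02,0.19,0],"dr":[0,0,0]},{"travel":[0.02,0.12,0],"dr":[0,0,0]},{"travel":[0.01,0.06,0],"dr":[0,0,0]},{"travel":[0,0,0],"dr":[0,0,0]},{"travel":[0,0,0],"dr":[0,0,0]},{"travel":[0,0,0],"dr":[0,0,0]}]' 1;python3 - <<'E'
from h import *
print(togo([.373,-.337,.2],np.radians(-96.3)))
shot("top","top2");shot("scene","scene2")
a=cv2.resize(cv2.imread("pics/top2.png")[170:300,230:430],(600,390));b=cv2.resize(cv2.imread("pics/scene2.png")[170:300,230:430],(300,195));cv2.imwrite("pics/m3.png",np.vstack([a,np.hstack([b,b*0])]))
E
```

```text
time_s: 9.78
eef_pos: [0.3672, -0.3237, 0.2128]
eef_rot: [-0.005, 0.999, -0.051, -0.002]
wrist_force: [-0.6, 0.5, 0.1]
opening: 0.999
(array([0.048, 0.085, 0.085]), array([-0.017,  0.007,  0.014]))
```

View pics/m3.png

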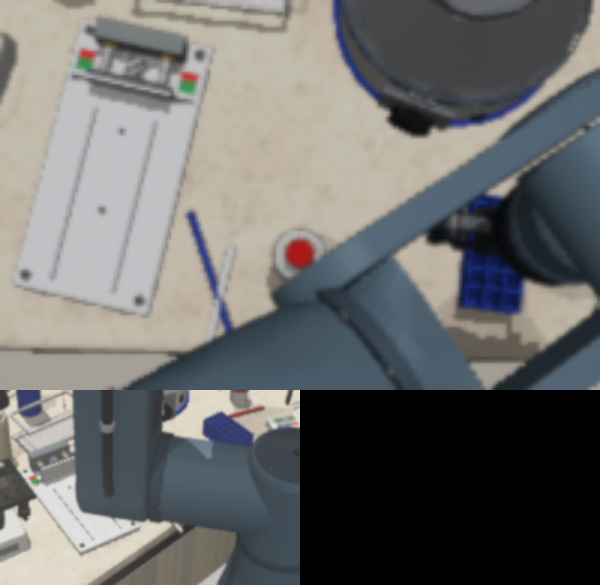

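m3: the bottle stands upright at (300,255) and the whole platform is visible, so I'll refine its pose from this picture.

```bash
python3 - <<'E'
from h import *
f=lambda p:(np.array(p)+.5)/3-.5+[230,170]
P=cast("top",f([(83,20),(213,48),(148,315),(15,284)]),.01);print(P.round(4),P.mean(0).round(4))
for a,b in((P[2],P[1]),(P[3],P[0])): print("yaw",np.degrees(np.arctan2(*(b-a)[[1,0]])))
L=cast("top",f([(96,108),(53,278),(157,121),(115,291)]),.01);print(L.round(4))
for a,b in((L[1],L[0]),(L[3],L[2])): print("yaw",np.degrees(np.arctan2(*(b-a)[[1,0]])))
for th in(-11.4,):
    x=np.array([np.cos(np.radians(th)),np.sin(np.radians(th))]);y=np.array([-x[1],x[0]])
    print("lane y",[(p[:2]@y).round(4) for p in L],"centre",P.mean(0)[:2]@y,np.array([.4505,.0103])@y)
E
python3 -m handwheel '[{"travel":[0.04,0.08,0.08],"dr":[-0.017,0,0.01]},{"travel":[0,0,0.15],"dr":[0,0,0]},{"travel":[0,0,0.2],"dr":[0,0,0]},{"travel":[0,0,0.2],"dr":[0,0,0]},{"travel":[0,0,0.1],"dr":[0,0,0]},{"travel":[0,0,0],"dr":[0,0,0]},{"travel":[0,0,0],"dr":[0,0,0]},{"travel":[0,0,0],"dr":[0,0,0]}]' 1;python3 - <<'E'
from h import *
print(togo([.373,-.337,.0105],np.radians(-96.3)))
E
```

```text
[[ 0.5883  0.047   0.01  ]
 [ 0.5633 -0.0779  0.01  ]
 [ 0.3121 -0.0257  0.01  ]
 [ 0.3376  0.0975  0.01  ]] [0.4503 0.0102 0.01  ]
yaw -11.731980621425258
yaw -11.411226430870858
[[ 0.5032  0.0306  0.01  ]
 [ 0.3438  0.0629  0.01  ]
 [ 0.492  -0.0273  0.01  ]
 [ 0.3332  0.0054  0.01  ]]
yaw -11.439438051750784
yaw -11.62647846688133
lane y [np.float64(0.1295), np.float64(0.1296), np.float64(0.0705), np.float64(0.0711)] centre 0.09904059729003327 0.09914142493940006
time_s: 10.55
eef_pos: [0.3757, -0.3314, 0.1043]
eef_rot: [0.003, 0.999, -0.049, 0.001]
wrist_force: [-0.4, -0.5, -0.2]
opening: 1.001
(array([-0.016,  0.035,  0.625]), array([ 0.012, -0.005,  0.022]))
```

```bash
python3 -m handwheel '[{"travel":[-0.015,0.035,0.08],"dr":[0.012,0,0.02]},{"travel":[0,0,0.12],"dr":[0,0,0]},{"travel":[0,0,0.12],"dr":[0,0,0]},{"travel":[0,0,0.05],"dr":[0,0,0]},{"travel":[0,0,0],"dr":[0,0,0]},{"travel":[0,0,0],"dr":[0,0,0]},{"travel":[0,0,0],"dr":[0,0,0]}]' 1;python3 - <<'E'
from h import *
print(togo([.373,-.337,.0105],np.radians(-96.3)))
E
```

```text
time_s: 11.13
eef_pos: [0.3767, -0.3432, 0.0536]
eef_rot: [0.006, 0.998, -0.055, 0.006]
wrist_force: [0.5, -0.8, -0.2]
opening: 0.996
(array([-0.033, -0.041,  0.286]), array([ 0.021, -0.025, -0.   ]))
```

```bash
python3 -m handwheel '[{"travel":[-0.02,-0.035,0],"dr":[0.02,-0.025,0]},{"travel":[0,0,0.08],"dr":[0,0,0]},{"travel":[0,0,0.08],"dr":[0,0,0]},{"travel":[0,0,0.05],"dr":[0,0,0]},{"travel":[0,0,0],"dr":[0,0,0]},{"travel":[0,0,0],"dr":[0,0,0]}]' 1;python3 - <<'E'
from h import *
print(togo([.373,-.337,.0105],np.radians(-96.3)))
E
```

```text
time_s: 11.63
eef_pos: [0.3753, -0.3388, 0.0213]
eef_rot: [0.002, 0.998, -0.055, 0.001]
wrist_force: [0.2, 0.2, 0.5]
opening: 0.996
(array([-0.017, -0.01 ,  0.072]), array([ 0.006, -0.003,  0.   ]))
```

```bash
python3 -m handwheel '[{"travel":[-0.01,-0.01,0.035],"dr":[0,0,0]},{"travel":[0,0,0.03],"dr":[0,0,0]},{"travel":[0,0,0],"dr":[0,0,0]},{"travel":[0,0,0],"dr":[0,0,0]}]' 1;python3 -m handwheel '[{"travel":[0,0,0],"dr":[0,0,0]},{"travel":[0,0,0],"dr":[0,0,0]},{"travel":[0,0,0],"dr":[0,0,0]},{"travel":[0,0,0],"dr":[0,0,0]},{"travel":[0,0,0],"dr":[0,0,0]},{"travel":[0,0,0],"dr":[0,0,0]},{"travel":[0,0,0],"dr":[0,0,0]}]' -1; python3 - <<'E'
from h import *
print(togo([.373,-.337,.0105],np.radians(-96.3)))
E
```

```text
time_s: 11.97
eef_pos: [0.3736, -0.3366, 0.01]
eef_rot: [0.001, 0.998, -0.055, 0.0]
wrist_force: [-0.2, -0.6, -0.3]
opening: 0.998
time_s: 12.55
eef_pos: [0.3739, -0.3373, 0.0108]
eef_rot: [0.002, 0.998, -0.055, 0.001]
wrist_force: [0.6, -0.8, -0.1]
opening: 0.592
(array([-0.006, -0.001,  0.002]), array([ 0.007, -0.004,  0.   ]))
```

```bash
python3 -m handwheel '[{"travel":[-0.01,0,-0.08],"dr":[0,0,0]},{"travel":[-0.02,0,-0.16],"dr":[0,0,0]},{"travel":[-0.04,0,-0.22],"dr":[0,0,0]},{"travel":[-0.04,0,-0.22],"dr":[0,0,0]},{"travel":[-0.04,0,-0.22],"dr":[0,0,0]},{"travel":[-0.02,0,-0.22],"dr":[0,0,0]},{"travel":[0,0,-0.1],"dr":[0,0,0]},{"travel":[0,0,0],"dr":[0,0,0]},{"travel":[0,0,0],"dr":[0,0,0]}]';python3 - <<'E'
from h import *
print(togo([.35,-.1,.19],np.radians(-101.55)))
print(togo([.4405,.0122,.19],np.radians(-101.55)))
E
```

```text
time_s: 13.3
eef_pos: [0.3448, -0.33, 0.1979]
eef_rot: [-0.002, 0.998, -0.055, -0.002]
wrist_force: [-0.5, 1.1, -2.5]
opening: 0.596
(array([-0.133, -1.528,  0.059]), array([-0.007,  0.009,  0.175]))
(array([ 0.384, -2.337,  0.06 ]), array([-0.007,  0.009,  0.175]))
```

```bash
python3 -m handwheel '[{"travel":[-0.01,-0.08,0],"dr":[0,0,0.05]},{"travel":[-0.02,-0.18,0],"dr":[0,0,0.06]},{"travel":[-0.02,-0.2,0],"dr":[0,0,0.06]},{"travel":[-0.03,-0.2,0],"dr":[0,0,0]},{"travel":[-0.03,-0.2,0],"dr":[0,0,0]},{"travel":[-0.03,-0.2,0],"dr":[0,0,0]},{"travel":[-0.03,-0.2,0],"dr":[0,0,0]},{"travel":[-0.02,-0.14,0],"dr":[0,0,0]},{"travel":[0,-0.06,0],"dr":[0,0,0]},{"travel":[0,0,0],"dr":[0,0,0]},{"travel":[0,0,0],"dr":[0,0,0]}]';python3 - <<'E'
from h import *
print(togo([.4405,.0122,.1],np.radians(-101.55)))
E
```

```text
time_s: 14.22
eef_pos: [0.3484, -0.0936, 0.1792]
eef_rot: [-0.011, 0.995, -0.103, -0.015]
wrist_force: [-0.3, 0.3, -0.9]
opening: 0.595
(array([ 0.474, -0.806,  0.528]), array([-0.037,  0.061, -0.008]))
```

```bash
python3 -m handwheel '[{"travel":[0.04,-0.08,0],"dr":[-0.035,0.06,0]},{"travel":[0.08,-0.14,0],"dr":[0,0,0]},{"travel":[0.08,-0.14,0],"dr":[0,0,0]},{"travel":[0.08,-0.14,0],"dr":[0,0,0]},{"travel":[0.08,-0.14,0],"dr":[0,0,0]},{"travel":[0.04,-0.06,0],"dr":[0,0,0]},{"travel":[0,0,0],"dr":[0,0,0]},{"travel":[0,0,0],"dr":[0,0,0]},{"travel":[0,0,0],"dr":[0,0,0]}]';python3 - <<'E'
from h import *
print(togo([.4405,.0122,.1],np.radians(-101.55)))
E
```

```text
time_s: 14.97
eef_pos: [0.4294, -0.0063, 0.1702]
eef_rot: [-0.0, 0.994, -0.107, -0.006]
wrist_force: [0.2, -1.0, -2.6]
opening: 0.598
(array([ 0.052, -0.137,  0.467]), array([ 0.002,  0.024, -0.026]))
```

```bash
python3 -m handwheel '[{"travel":[0.03,-0.08,0],"dr":[0,0.024,-0.025]},{"travel":[0.02,-0.05,0.08],"dr":[0,0,0]},{"travel":[0,0,0.14],"dr":[0,0,0]},{"travel":[0,0,0.14],"dr":[0,0,0]},{"travel":[0,0,0.06],"dr":[0,0,0]},{"travel":[0,0,0],"dr":[0,0,0]},{"travel":[0,0,0],"dr":[0,0,0]},{"travel":[0,0,0],"dr":[0,0,0]}]';python3 - <<'E'
from h import *
print(togo([.4405,.0122,.0205],np.radians(-101.55)))
E
```

```text
time_s: 15.63
eef_pos: [0.439, 0.0037, 0.1052]
eef_rot: [0.002, 0.994, -0.106, -0.0]
wrist_force: [-0.2, 0.7, -2.5]
opening: 0.595
(array([-0.002, -0.059,  0.565]), array([ 0.007, -0.   , -0.02 ]))
```

```bash
python3 -m handwheel '[{"travel":[0,-0.05,0.05],"dr":[0,0,-0.02]},{"travel":[0,0,0.12],"dr":[0,0,0]},{"travel":[0,0,0.12],"dr":[0,0,0]},{"travel":[0,0,0.06],"dr":[0,0,0]},{"travel":[0,0,0],"dr":[0,0,0]},{"travel":[0,0,0],"dr":[0,0,0]},{"travel":[0,0,0],"dr":[0,0,0]}]';python3 - <<'E'
from h import *
print(togo([.4405,.0122,.0205],np.radians(-101.55)))
t=shot("top","top3");a=cv2.resize(t[160:290,215:335],(720,780)[::1]) ;cv2.imwrite("pics/m4.png",cv2.resize(t[160:290,215:335],(540,585)))
E
```

```text
time_s: 16.22
eef_pos: [0.4464, 0.011, 0.0558]
eef_rot: [0.002, 0.995, -0.1, 0.006]
wrist_force: [-0.7, 0.1, -2.6]
opening: 0.594
(array([-0.043, -0.001,  0.235]), array([ 0.007, -0.023,  0.003]))
```

View pics/m4.png

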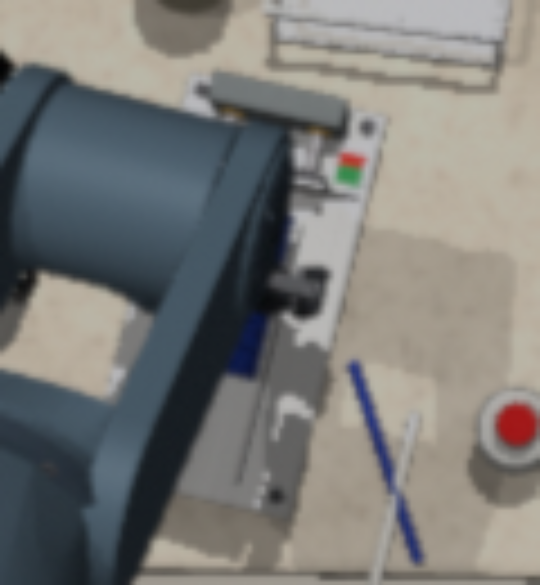

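The rack is held over the lane, lined up, with a gap to the stop. The right pointer and its scale at (350,170) stay visible.

```bash
python3 -m handwheel '[{"travel":[-0.02,0,0.03],"dr":[0.005,-0.022,0]},{"travel":[0,0,0.07],"dr":[0,0,0]},{"travel":[0,0,0.07],"dr":[0,0,0]},{"travel":[0,0,0.02],"dr":[0,0,0]},{"travel":[0,0,0],"dr":[0,0,0]},{"travel":[0,0,0],"dr":[0,0,0]},{"travel":[0,0,0],"dr":[0,0,0]}]';python3 - <<'E'
from h import *
print(togo([.4405,.0122,.0205],np.radians(-101.55)))
E
```

```text
time_s: 16.85
eef_pos: [0.445, 0.0112, 0.0262]
eef_rot: [0.0, 0.995, -0.1, 0.002]
wrist_force: [0.0, 1.0, -1.8]
opening: 0.597
(array([-0.031, -0.001,  0.038]), array([ 0.001, -0.006,  0.003]))
```

```bash
python3 -m handwheel '[{"travel":[0,0,0.02],"dr":[0,-0.006,0]},{"travel":[0,0,0],"dr":[0,0,0]},{"travel":[0,0,0],"dr":[0,0,0]}]';python3 -m handwheel '[{"travel":[0,0,0.015],"dr":[0,0,0]},{"travel":[0,0,0],"dr":[0,0,0]},{"travel":[0,0,0],"dr":[0,0,0]}]'
```

```text
time_s: 17.1
eef_pos: [0.4453, 0.0111, 0.0232]
eef_rot: [0.0, 0.995, -0.1, 0.0]
wrist_force: [-0.1, -0.4, -2.7]
opening: 0.596
time_s: 17.35
eef_pos: [0.4458, 0.011, 0.0212]
eef_rot: [0.0, 0.995, -0.1, 0.001]
wrist_force: [0.6, -0.7, -1.9]
opening: 0.597
```

```bash
python3 -m handwheel '[{"travel":[0,0,0.012],"dr":[0,0,0]},{"travel":[0,0,0],"dr":[0,0,0]}]'
```

```text
time_s: 17.52
eef_pos: [0.4463, 0.011, 0.0214]
eef_rot: [0.001, 0.995, -0.1, 0.001]
wrist_force: [0.2, -0.3, -2.7]
opening: 0.596
```

```bash
python3 -m handwheel '[{"travel":[0,0,0.015],"dr":[0,0,0]}]';python3 -m handwheel '[{"travel":[0,0,0],"dr":[0,0,0]},{"travel":[0,0,0],"dr":[0,0,0]}]'
```

```text
time_s: 17.6
eef_pos: [0.4469, 0.0109, 0.0207]
eef_rot: [0.001, 0.995, -0.099, 0.001]
wrist_force: [-16.4, 4.3, 46.1]
opening: 0.593
time_s: 17.77
eef_pos: [0.4477, 0.0108, 0.0216]
eef_rot: [0.001, 0.995, -0.099, 0.002]
wrist_force: [-0.0, -0.7, -1.7]
opening: 0.593
```

```bash
python3 -m handwheel '[{"travel":[0.02,0,0],"dr":[0,0,0]},{"travel":[0.03,0,0],"dr":[0,0,0]},{"travel":[0.03,0,0],"dr":[0,0,0]},{"travel":[0.02,0,0],"dr":[0,0,0]}]';python3 -m handwheel '[{"travel":[0,0,0],"dr":[0,0,0]},{"travel":[0,0,0],"dr":[0,0,0]}]'; python3 - <<'E'
from h import *
e,R=pose();x=R.apply([1,0,0]);print((e-[.4503,.0102,0])[:2]@np.array([np.cos(np.radians(11.55)),-np.sin(np.radians(11.55))]),togo([.481,.004,.0205],np.radians(-101.55)))
E
```

```text
time_s: 18.1
eef_pos: [0.4628, 0.0078, 0.0208]
eef_rot: [0.001, 0.995, -0.099, 0.001]
wrist_force: [-3.0, 0.1, 3.5]
opening: 0.597
time_s: 18.27
eef_pos: [0.4637, 0.0075, 0.0208]
eef_rot: [0.001, 0.995, -0.099, 0.001]
wrist_force: [-4.2, 1.6, 4.5]
opening: 0.596
0.013632600750563143 (array([0.118, 0.   , 0.002]), array([ 0.002, -0.004,  0.005]))
```

```bash
for i in 1 2; do python3 -m handwheel '[{"travel":[0.03,0,-0.003],"dr":[0,0,0.002]}]'; done; python3 -m handwheel '[{"travel":[0.02,0,-0.003],"dr":[0,0,0]}]'; python3 - <<'E'
from h import *
e,R=pose();print((e-[.4503,.0102,0])[:2]@np.array([np.cos(np.radians(11.55)),-np.sin(np.radians(11.55))]))
E
```

```text
time_s: 18.35
eef_pos: [0.467, 0.0069, 0.021]
eef_rot: [0.001, 0.995, -0.1, -0.0]
wrist_force: [-0.1, 0.3, -1.5]
opening: 0.596
time_s: 18.43
eef_pos: [0.4703, 0.0064, 0.021]
eef_rot: [0.0, 0.995, -0.1, -0.002]
wrist_force: [-4.8, 0.2, 0.0]
opening: 0.596
time_s: 18.52
eef_pos: [0.4722, 0.006, 0.021]
eef_rot: [0.0, 0.995, -0.1, -0.003]
wrist_force: [-6.3, 0.4, 4.7]
opening: 0.601
0.022320936985739954
```

```bash
for i in 1 2; do python3 -m handwheel '[{"travel":[0.035,0,-0.002],"dr":[0,0,0]}]'; done; python3 -m handwheel '[{"travel":[0.02,0,-0.002],"dr":[0,-0.005,0]}]'; python3 - <<'E'
from h import *
e,R=pose();print((e-[.4503,.0102,0])[:2]@np.array([np.cos(np.radians(11.55)),-np.sin(np.radians(11.55))]),togo([.481,.004,.0205],np.radians(-101.55)))
t=shot("top","top4");s=shot("scene","scene4")
cv2.imwrite("pics/m5.png",np.hstack([cv2.resize(t[165:245,235:315],(480,480),interpolation=2),cv2.resize(s[170:260,235:295],(320,480),interpolation=2)]))
E
```

```text
time_s: 18.6
eef_pos: [0.4747, 0.0056, 0.0208]
eef_rot: [-0.0, 0.995, -0.1, -0.006]
wrist_force: [-17.3, 2.7, 17.8]
opening: 0.597
time_s: 18.68
eef_pos: [0.4768, 0.0052, 0.0208]
eef_rot: [-0.0, 0.995, -0.1, -0.01]
wrist_force: [-22.0, 3.1, 24.2]
opening: 0.597
time_s: 18.77
eef_pos: [0.4767, 0.0052, 0.0209]
eef_rot: [-0.001, 0.995, -0.1, -0.015]
wrist_force: [-15.1, 0.9, 15.8]
opening: 0.597
0.026893394603282945 (array([0.03 , 0.002, 0.001]), array([0.004, 0.059, 0.001]))
```

View pics/m5.png

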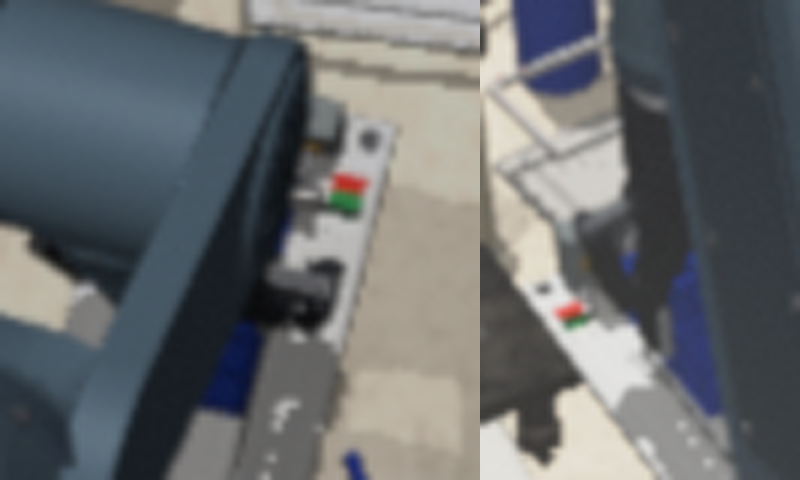

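The pointers (at (345,207) on the right, (590,320) on the left) are at the near edge of the green. Some downward load and a 1.8° tilt have built up, so I'll ease those and push slightly further.

```bash
for i in 1 2; do python3 -m handwheel '[{"travel":[0.012,0,-0.006],"dr":[0,0.03,0]}]'; done; python3 -m handwheel '[{"travel":[0.012,0,-0.003],"dr":[0,0.01,0]}]'; python3 - <<'E'
from h import *
e,R=pose();print((e-[.4503,.0102,0])[:2]@np.array([np.cos(np.radians(11.55)),-np.sin(np.radians(11.55))]),togo([.481,.004,.0205],np.radians(-101.55)))
E
```

```text
time_s: 18.95
eef_pos: [0.4766, 0.0052, 0.0211]
eef_rot: [-0.0, 0.995, -0.1, -0.01]
wrist_force: [-7.9, 0.6, -3.9]
opening: 0.594
time_s: 19.03
eef_pos: [0.476, 0.0053, 0.0209]
eef_rot: [0.0, 0.995, -0.1, -0.005]
wrist_force: [-5.8, 0.7, -3.0]
opening: 0.594
time_s: 19.12
eef_pos: [0.4759, 0.0054, 0.0208]
eef_rot: [0.001, 0.995, -0.1, -0.004]
wrist_force: [-6.6, 0.5, 9.6]
opening: 0.593
0.02602961699433475 (array([0.035, 0.002, 0.002]), array([0.004, 0.015, 0.001]))
```

```bash
for i in 1 2 3; do python3 -m handwheel '[{"travel":[0.035,0,-0.007],"dr":[0,0.015,0]}]'; done; python3 - <<'E'
from h import *
e,R=pose();print((e-[.4503,.0102,0])[:2]@np.array([np.cos(np.radians(11.55)),-np.sin(np.radians(11.55))]),togo([.481,.004,.0205],np.radians(-101.55)))
E
```

```text
time_s: 19.2
eef_pos: [0.4771, 0.0051, 0.0209]
eef_rot: [0.001, 0.995, -0.1, -0.004]
wrist_force: [-12.5, 0.5, 4.7]
opening: 0.599
time_s: 19.28
eef_pos: [0.4779, 0.005, 0.0208]
eef_rot: [0.001, 0.995, -0.1, -0.005]
wrist_force: [-18.7, 0.6, 14.6]
opening: 0.597
time_s: 19.37
eef_pos: [0.4782, 0.0049, 0.0208]
eef_rot: [0.001, 0.995, -0.1, -0.007]
wrist_force: [-18.9, 0.5, 15.1]
opening: 0.595
0.028356202233186134 (array([0.02 , 0.002, 0.002]), array([0.005, 0.027, 0.001]))
```

```bash
for i in 1 2; do python3 -m handwheel '[{"travel":[0.03,0,-0.014],"dr":[0,0.025,0]}]'; done;  python3 -m handwheel '[{"travel":[0.015,0,-0.007],"dr":[0,0.01,0]},{"travel":[0.012,0,-0.005],"dr":[0,0.005,0]},{"travel":[0.012,0,-0.005],"dr":[0,0.005,0]},{"travel":[0.012,0,-0.005],"dr":[0,0.005,0]}]'; python3 - <<'E'
from h import *
e,R=pose();print((e-[.4503,.0102,0])[:2]@np.array([np.cos(np.radians(11.55)),-np.sin(np.radians(11.55))]),togo([.481,.004,.0205],np.radians(-101.55)))
E
```

```text
time_s: 19.45
eef_pos: [0.4785, 0.0049, 0.0212]
eef_rot: [0.001, 0.995, -0.1, -0.005]
wrist_force: [-8.1, 1.0, -5.2]
opening: 0.594
time_s: 19.53
eef_pos: [0.4785, 0.0049, 0.0212]
eef_rot: [0.001, 0.995, -0.1, -0.003]
wrist_force: [-8.2, 0.3, -6.1]
opening: 0.596
time_s: 19.87
eef_pos: [0.477, 0.0053, 0.0209]
eef_rot: [0.001, 0.995, -0.1, -0.007]
wrist_force: [-7.7, 0.9, 2.1]
opening: 0.597
0.027141522919901587 (array([0.028, 0.003, 0.002]), array([0.005, 0.026, 0.   ]))
```

```bash
for i in 1 2 3; do python3 -m handwheel '[{"travel":[0.05,0,-0.012],"dr":[0,0.03,0]}]'; done; python3 -m handwheel '[{"travel":[0.025,0,-0.008],"dr":[0,0.02,0]},{"travel":[0.02,0,-0.006],"dr":[0,0.01,0]},{"travel":[0.018,0,-0.005],"dr":[0,0.008,0]}]'; python3 - <<'E'
from h import *
e,R=pose();print((e-[.4503,.0102,0])[:2]@np.array([np.cos(np.radians(11.55)),-np.sin(np.radians(11.55))]),togo([.481,.004,.0205],np.radians(-101.55)))
E
```

```text
time_s: 19.95
eef_pos: [0.4805, 0.0046, 0.021]
eef_rot: [0.001, 0.995, -0.1, -0.003]
wrist_force: [-10.8, 1.0, -6.4]
opening: 0.593
time_s: 20.03
eef_pos: [0.4833, 0.004, 0.0209]
eef_rot: [0.001, 0.995, -0.1, -0.001]
wrist_force: [-15.3, -0.7, 6.3]
opening: 0.596
time_s: 20.12
eef_pos: [0.4853, 0.0035, 0.0209]
eef_rot: [0.002, 0.995, -0.1, 0.001]
wrist_force: [-17.1, 1.0, 10.9]
opening: 0.594
time_s: 20.37
eef_pos: [0.4855, 0.0035, 0.0209]
eef_rot: [0.002, 0.995, -0.1, 0.0]
wrist_force: [-9.5, 1.3, 6.6]
opening: 0.596
0.03580815609704232 (array([-0.03 ,  0.003,  0.002]), array([ 0.006, -0.002,  0.001]))
```

```bash
python3 -m handwheel '[{"travel":[-0.01,0,-0.003],"dr":[0,0,0]},{"travel":[-0.01,0,-0.002],"dr":[0,0,0]},{"travel":[0.006,0,-0.001],"dr":[0,0,0]},{"travel":[0.01,0,-0.002],"dr":[0,0,0]}]'; python3 - <<'E'
from h import *
for k in range(3):
    e,R=pose();print((e-[.4503,.0102,0])[:2]@np.array([np.cos(np.radians(11.55)),-np.sin(np.radians(11.55))]),togo([.481,.004,.0205],np.radians(-101.55)),ctrl.get_obs()["wrist_force"].round(1))
    t=shot("top","top5");s=shot("scene","scene5")
cv2.imwrite("pics/m6.png",np.hstack([cv2.resize(t[165:245,235:315],(480,480),interpolation=2),cv2.resize(s[170:260,235:295],(320,480),interpolation=2)]))
E
```

```text
time_s: 20.7
eef_pos: [0.4788, 0.0049, 0.0209]
eef_rot: [0.001, 0.995, -0.101, -0.007]
wrist_force: [-7.4, 0.5, 5.1]
opening: 0.597
0.028983470179435068 (array([0.016, 0.003, 0.003]), array([ 0.006,  0.026, -0.   ])) [-7.4  0.5  5.1]
0.028987895955089684 (array([0.016, 0.003, 0.003]), array([0.006, 0.026, 0.   ])) [-7.5  1.2  6.6]
0.02898011085889599 (array([0.016, 0.003, 0.003]), array([0.006, 0.026, 0.   ])) [-9.   2.   6.5]
```

View pics/m6.png

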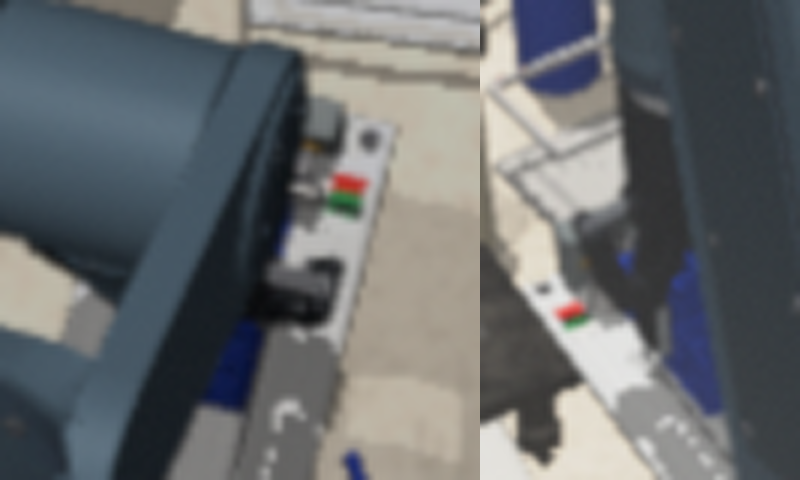

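The pointers are inside the green (right at (345,198), left at (575,318)). The position held still over the three readings and the push reads about 8 N. I'm handing in.

```bash
python3 -c "
from h import *
print(ctrl.hand_in());o=ctrl.get_obs();print(o['time_s'],o['eef_pos'],o['wrist_force'])"
```

```text
the job is handed in; nothing more can be done
None
the job is handed in; nothing more can be done
```

I moved the red-capped bottle off the platform and stood it upright on the bench at about (0.365, -0.16). The blue rack is in the lane, pressed against the stop and still held there. I handed the job in at about 21 s; no verdict came back.

**Last checks**
- **Stop:** both pointers look to be in the green. I estimate it is pushed in about 11 mm, which means about 8.5 N from the spring. The wrist read 7.4–9.0 N along x. The position stayed within 0.01 mm over three readings.
- **Rack:** it sits at platform height to within about 1 mm, about 0.5 mm off the lane's middle and less than 0.5° from square. These figures come from the gripper's pose.
- **Bottle:** it was upright in the last wide top-down pictures. It was not in the final close-up.

**Less tidy points**
- **Contact spikes:** wrist force briefly reached about 70 N setting the bottle down and 46 N setting the rack down. Both are under the 120 N limit.
- **Tilt and downward load:** at hand-in the tool was tilted about 0.8°, with about 6 N upward on the wrist, so it was pressing the rack lightly onto the platform.
- **Stop overshoot:** while I was finding the right push, the stop went in to about 18 mm by my estimate. I then eased it back.
- **Other items:** I did not re-measure the timer, cup or ivory bottle at the end, but nothing was moved near them.

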